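# Click the cassette's end guide home behind the paper

## Robot

A 7-joint arm with a two-finger parallel gripper is mounted at the origin on the work surface. World frame = base frame: x ahead of the robot, y to its left, z up, the work surface at z = 0. Lengths are in m, angles in rad, forces in N, time in s.
With the tool pointing down it reaches from about 0.4 to 0.85 m from the base axis. Payload 4.5 kg.
Tool frame: the origin (TCP) lies on the centre line of the jaws, within the pads' length; the fingertips stand 25 mm ahead of it and the grasp point (between the pads) lies 6 mm ahead of it (r.tips_ahead is the distance from the TCP to the fingertips, in m); y points along the fingers, z is the direction in which the jaws open and shut, and the axes are right-handed (so a half turn about y gives the same grasp; the last joint's range is limited). The gripper opens to 85 mm and grips with 20 to 120 N. Pads are 22 mm wide; open, the fingers measure 114 mm over their backs; the gripper's body (76 mm by 85 mm) begins 54 mm behind the grasp point. The pads swing forward as they close: fully open they stand 13 mm farther back than shut.
Start: joints at [1.278, 0.689, -0.195, 1.565, 0.157, 0.902, -0.215], TCP at [0.201, -0.592, 0.256] pointing down, gripper open.
Joint ranges: [-3.01, 3.01], [-0.46, 2.08], [-1.47, 1.51], [0.13, 2.56], [-1, 4.14], [0.04, 2.09], [-2.66, 2.66]. Speed limits (rad/s): [2.57, 2.57, 3.14, 3.14, 3.14, 3.14, 3.14].

## Interface

Orientations are given as a unit quaternion [w, x, y, z].
In Python, from workcell import r gives the robot as it stands.
- The arm moves only by the shell command python3 -m crank 'ROWS' [OPENING] [FORCE]. ROWS is JSON, a list of rows, each a list of 6 numbers: the shift along the tool's x, y, z in cm, then the turn, a rotation vector about the tool's x, y, z in degrees. In form: [[tx, ty, tz, rx, ry, rz], ...]. A call has 1 to 10 rows; each row is the pose to reach, as a shift and turn from the pose commanded when the call began, along the tool's axes at that moment; what a row does not reach only later rows make up. A row lasts 1/12 s, in which the tool goes at most 41.7 mm and 7.16 degrees, less where a joint would pass 70% of its speed; a pose out of reach is approached as far as the arm can. A call with a gripper value outside its range is refused whole. OPENING is the finger opening in cm, from 0 to 8.54, set as the call begins (- or left out, the last holds). The fingers move at their own pace and stop on an object; FORCE is the grip in N (left out, the last holds). Time passes only in rows, so rows that repeat a pose let the fingers close. It gives the time, the measured TCP pose, the force and the opening at its end, in the units of the state.
- r.observe(): the state, without advancing time (a new reading comes with each control period).
- r.camera(name): name is "scene" or "top" or "wrist"; returns (picture, depth): 420x560x3 uint8, red, green, blue; 420x560 float32, m along the optical axis (not along the pixel's ray), 0 where there is no reading.
- r.get_calibration(name): a dict with "K" (3x3 intrinsics, pixels), "T" (4x4, takes a point from camera to world coordinates). Camera axes: x right, y down, z forward; pixel columns grow to the right and rows downward; lengths in m; the calibration is good to about 2 mm. A picture is of the moment at which its call begins: read the wrist's pose just before it. get_calibration takes no time and is no camera call; for the wrist camera it gives the pose at the moment of the call.
- r.hand_in(): hands the job in, once; it reports no verdict.
The state is a dict: "time_s": time; "qpos": joint angles; "joint_vel": joint speeds; "joint_torque": joint torques, N m; "ee_pos": TCP position; "ee_rot": TCP orientation; "force": force on the tool from outside, world axes, zero at the start; "moment": the same for the moment, N m; "gripper_width": finger opening in m.
Only numpy, scipy, OpenCV 4.12 (cv2) and the standard library are available. Lean on these libraries where they do the work, as an engineer would, in place of code of your own. Each camera call takes 0.05 s, during which the arm holds its last target. There are 200 camera calls.

## Task

The printer's paper cassette on the desk has been loaded with one of two stacks of paper; the other stack lies in the letter tray. With the fingertips, push the cassette's paper end guide from behind along its track towards the paper, on past the notches for longer paper, until its latch drops into the notch that belongs to the loaded stack, with the guide standing right behind the paper. Only push it: do not pinch the guide, lift its latch or ram it hard into the paper, and leave both stacks and everything else on the desk as they are.

Things in the scene. Friction and masses are not known exactly. Their poses are not given: they have to be found in the camera images.
- cassette: black printer paper cassette, fixed on the desk, open on top; 242 mm inside width (its x), 425 mm inside length (its y). Origin at the centre of its underside, z up. Grey front panel at the -y end, inner front stop at y = -205 mm. Floor top at z = 8 mm; side walls 55 mm high, outer faces x = +-131 mm; the rear end has only a lip 22 mm high, inner face y = +220 mm
- paper_stop (a point): point on the cassette's floor at its inner front stop (cassette x = -108 mm, y = -205 mm), where the origin of the loaded stack lies
- end_guide (a joint): travel (m) of the paper end guide along the cassette's -y, 0 (rear) to 0.102; clear length from front stop to guide face = 0.375 minus this. Its latch rides a rack with V notches 9 mm wide at 0.017 (356 mm paper), 0.043 (330 mm), 0.076 (297 mm), 0.094 (279 mm); each leaves 2 mm to that paper, and a short white line on the floor marks the face's place there. Sliding takes 2 to 3 N
- guide_back (a point): centre of the back of the guide's upright grey plate, the place to push, from the cassette's +y side; 45 mm above the desk. Plate 100 mm wide, top at z = 66 mm. Behind it a flat foot (top at z = 13 mm) reaches 27 mm further back, with a low rib at either edge (x = +-48 mm). The latch's head, 14 mm wide, top 22 to 26 mm high, stands on the foot at x = +40 mm
- guide_face: front pad of the guide, towards the paper, 98 mm wide, sprung: it gives up to 3 mm (2 to 8 N) if pushed into the paper; origin in its middle at desk height (z = 0), on its paper side, 8.5 mm before the plate's back. Fingers must not bear on it: that is pinching the guide
- latch (a joint): height (m) of the guide's sprung latch: about -0.001 riding on the rack, about -0.0035 dropped into a notch, up to 0.008 if lifted by hand. The push force dips as it drops; the notch then draws the guide the last 2 to 4 mm to its middle and holds it. Pushing on out of a notch takes about 8 to 11 N
- stack_long: stack of white paper 330 mm long (its y), 216 mm wide (its x), 16 mm high; origin at the underside of the -x corner of its leading edge; the paper extends from there along +x and +y. It lies either in the cassette, parallel to it, or in the letter tray
- stack_short: stack of white paper 279 mm long (its y), 216 mm wide (its x), 16 mm high; origin at the underside of the -x corner of its leading edge; the paper extends from there along +x and +y. It lies either in the cassette, parallel to it, or in the letter tray
- letter_tray: dark steel desk tray, 250 mm by 355 mm, 60 mm high, beside the cassette on its +x side, fixed; origin under the middle of its -x wall. It holds the stack that is not in the cassette
- stapler: black stapler 135 mm long, 50 mm high, behind the cassette's rear end; leave alone
- glue_stick: white glue stick standing upright, 29 mm across, 92 mm high, behind the cassette's rear end; leave alone
- highlighter: green highlighter pen, 139 mm long, lying before the cassette's front panel; leave alone
- tape_roll: roll of clear tape lying flat, 68 mm across, on the cassette's +x side near its front; leave alone
- mug: blue mug, 82 mm across, 95 mm high, before the cassette's front panel; leave alone

How it is judged:
By the outcome, as a careful person would: the job done as asked, in the order asked, and still so for the second after the job is handed in, with the robot touching nothing.
It also fails if it takes over 35 s, if anything falls off the work surface, if the arm or the gripper's body presses on something with over 40 N, if the wrist force passes 120 N, or if a joint passes its speed limit or range.

## Working session

There is one attempt and no reset: what is moved stays moved. The work goes in short steps, Python scripts to look and compute and a shell command to move; the robot and the scene stay as the last step left them, time stands still between calls to the robot, and variables do not carry over. Pictures are saved under pics/ and viewed, about 8 in all and at most 12, crops included, and the job is handed in when it is done.

```bash
mkdir -p pics; ls
python3 - <<'E'
from workcell import r
import cv2,numpy as np
s=r.observe();print(s)
for n in ("top","scene"):
    p,d=r.camera(n);cv2.imwrite(f"pics/{n}0.png",p[:,:,::-1]);np.savez(f"pics/{n}0.npz",p=p,d=d,**r.get_calibration(n));print(r.get_calibration(n))
E
```

```text
pics
{'time_s': 0.0, 'qpos': array([ 1.27782409,  0.68998257, -0.19449473,  1.56636867,  0.15726635,
        0.90252422, -0.21509761]), 'joint_vel': array([-0.00064207,  0.00104752, -0.00049271, -0.00029654,  0.00020697,
       -0.00119956, -0.00026437]), 'joint_torque': array([ 3.51013368e-04, -5.39608598e+01, -1.26586642e+00, -1.58540851e+01,
        9.22563340e-03,  9.47606459e-03, -1.48084007e-05]), 'ee_pos': array([ 0.20036725, -0.59135267,  0.25547784]), 'ee_rot': array([ 0.11488324, -0.1151906 ,  0.69833858, -0.69703386]), 'force': array([-0.17724929, -0.71011003,  1.23702447]), 'moment': array([-3.86788912e-05, -4.09512448e-02,  7.51250959e-03]), 'gripper_width': 0.0855367430629136}
{'K': array([[539.60910329,   0.        , 277.63294976],
       [  0.        , 539.60910329, 212.98247271],
       [  0.        ,   0.        ,   1.        ]]), 'T': array([[-0.02589481, -0.99561271,  0.08991546,  0.45938457],
       [-0.99965516,  0.02539713, -0.00667486, -0.01080434],
       [ 0.00436198, -0.09005729, -0.99592703,  1.3979295 ],
       [ 0.        ,  0.        ,  0.        ,  1.        ]])}
{'K': array([[450.85822916,   0.        , 287.80181492],
       [  0.        , 450.85822916, 214.83878798],
       [  0.        ,   0.        ,   1.        ]]), 'T': array([[-0.03910807,  0.67573705, -0.73610461,  1.27226404],
       [ 0.99902064,  0.04169916, -0.01479695, -0.03504895],
       [ 0.02069609, -0.73596238, -0.67670603,  0.73099193],
       [ 0.        ,  0.        ,  0.        ,  1.        ]])}
```

View pics/top0.png

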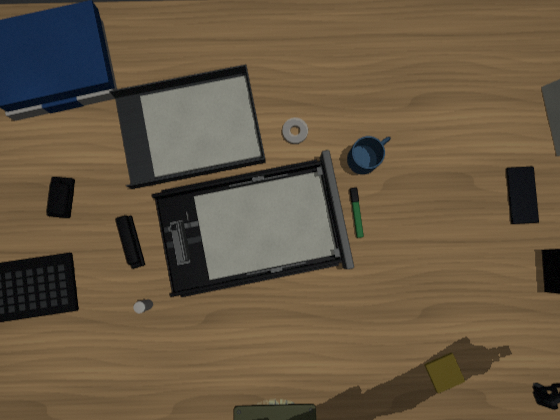

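View pics/scene0.png

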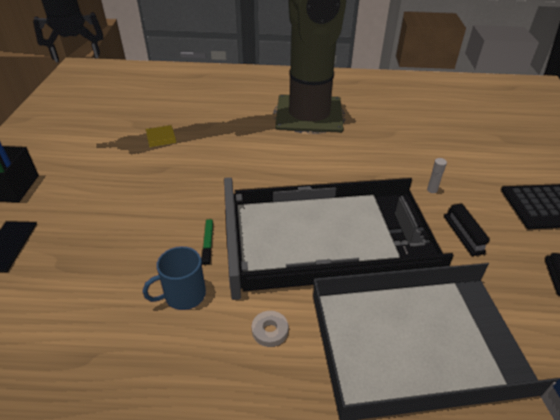

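The top view shows the cassette in the middle, its front panel at about (337,210) and its rear end near (165,245). The guide plate is near (180,240), the loaded paper spans columns 195 to 335, and the tray is above. The stapler (130,241) and glue stick (140,307) stand behind the rear end. Next I'll measure the paper and the cassette.

```bash
cat > h.py <<'E'
import numpy as np,cv2
def ray(px,K,T,z):
    px=np.atleast_2d(px).astype(float)
    d=np.c_[(px[:,0]-K[0,2])/K[0,0],(px[:,1]-K[1,2])/K[1,1],np.ones(len(px))]@T[:3,:3].T
    return T[:3,3]+d*((z-T[2,3])/d[:,2])[:,None]
E
python3 - <<'E'
import numpy as np,cv2
from h import ray
f=np.load("pics/top0.npz");p,d,K,T=f['p'],f['d'],f['K'],f['T']
hsv=cv2.cvtColor(p,cv2.COLOR_RGB2HSV)
m=((hsv[...,1]<50)&(hsv[...,2]>110)).astype(np.uint8)
n,l,st,c=cv2.connectedComponentsWithStats(m)
for i in range(1,n):
    if st[i,4]>3000:
        mm=cv2.morphologyEx((l==i).astype(np.uint8),cv2.MORPH_OPEN,np.ones((9,9)))
        cs=max(cv2.findContours(mm,0,1)[0],key=cv2.contourArea)[:,0]
        for z in(.018,.024):
            w=ray(cs,K,T,z)[:,:2]*1000
            print(st[i],z,cv2.minAreaRect(w.astype(np.float32)),np.round(cv2.boxPoints(cv2.minAreaRect(w.astype(np.float32)))).tolist())
v,u=np.mgrid[0:420,0:560]
P=np.stack([(u-K[0,2])/K[0,0]*d,(v-K[1,2])/K[1,1]*d,d],-1)@T[:3,:3].T+T[:3,3]
print("z around guide rows 215-270 step5");print((P[210:275:6,160:206:3,2]*1000).round().astype(int))
cr=p[145:300,150:360,::-1];cv2.imwrite("pics/c1.png",np.clip(cv2.resize(cr,None,fx=3.8,fy=3.8,interpolation=cv2.INTER_CUBIC).astype(float)*1.8,0,255).astype(np.uint8))
E
```

```text
[ 141   77  119   99 8637] 0.018 ((817.8759765625, 176.8975067138672), (215.98727416992188, 277.7815856933594), 9.845041275024414) [[688.0, 295.0], [735.0, 22.0], [948.0, 59.0], [901.0, 332.0]]
[ 141   77  119   99 8637] 0.024 ((816.317138671875, 176.08139038085938), (215.0481719970703, 276.57379150390625), 9.845035552978516) [[687.0, 294.0], [734.0, 21.0], [946.0, 58.0], [899.0, 331.0]]
[  194   173   140   106 10629] 0.018 ((554.4080810546875, 15.354537963867188), (215.48707580566406, 327.2361755371094), 9.912314414978027) [[420.0, 158.0], [476.0, -164.0], [689.0, -127.0], [632.0, 195.0]]
[  194   173   140   106 10629] 0.024 ((553.9949340820312, 15.240829467773438), (214.5501251220703, 325.8133544921875), 9.912311553955078) [[420.0, 157.0], [476.0, -164.0], [688.0, -127.0], [632.0, 194.0]]
z around guide rows 215-270 step5
[[ 8  5  7  2  8  7  7 16  7  6 12  8 29 26 28 23]
 [12  9 12  8  7  7 15  8  8 10 11  3  9 28 22 26]
 [21  9  9  9  7 52 69 49  9  7 11 10  0 24 26 24]
 [25  1  2  6 25 24 69 63 26  9  9  8  7  8 26 25]
 [ 7 20  9 13 14 12 17 59 40 11  5 13  9  6 22 21]
 [-4 27  6  8 10 20  9 69 55  2  5  5  3 -3 26 24]
 [ 1 22 12 -4  1 18 15 67 62 28 11 10  5 14 10 26]
 [ 2 -6 24 12 11 10 14 15 61 45  6  8  4 12  9 27]
 [ 3  6 22 11  7  9 10 14 69 63 14  8 12 11 15 10]
 [ 2 -2  4 15 13  8 11  8 16 11 11  7 13 13 13  5]
 [ 1  1  7 21  5  8 11  7  8  7 13 12 12  8  8 10]]
```

View pics/c1.png

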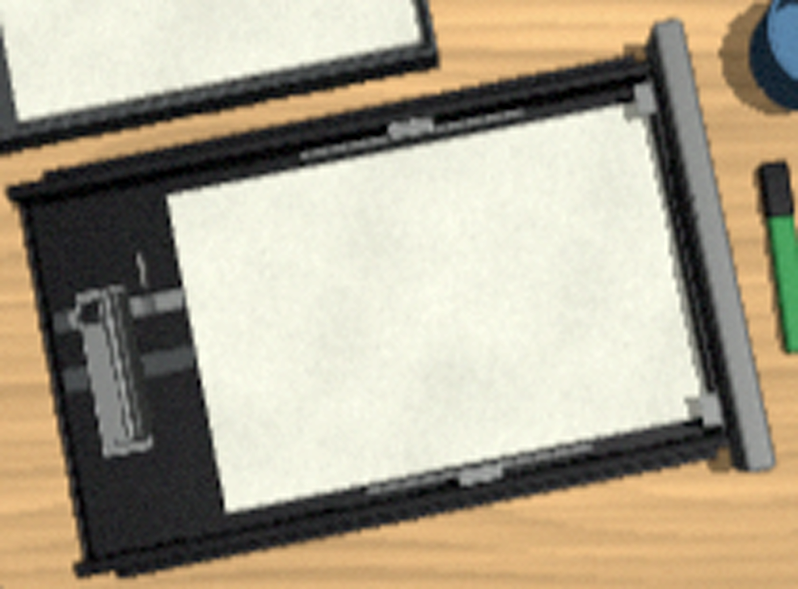

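The loaded stack measures about 327 mm and the one in the tray about 278 mm. So the loaded stack is stack_long, and the target is the 330 mm notch at travel 0.043. Next is the guide's present position and the approach move.

```bash
cat >> h.py <<'E'
a=np.radians(9.91)
ex=np.array([np.cos(a),np.sin(a),0]);ey=np.array([-np.sin(a),np.cos(a),0]);ez=np.array([0,0,1.])
O=np.array([.5542,.0153,0])+.040*ey   # paper centre is cassette y=-40 mm
R0=np.c_[ex,ey,ez]
def cas(P): return (np.asarray(P)-O)@R0
from scipy.spatial.transform import Rotation as Rn
def rot(q): return Rn.from_quat(np.r_[q[1:],q[0]])
E
python3 - <<'E'
import numpy as np,cv2
from h import *
from workcell import r
f=np.load("pics/top0.npz");p,d,K,T=f['p'],f['d'],f['K'],f['T']
# paper edges from row-wise centre line: mean edge in cassette coords
v,u=np.mgrid[0:420,0:560]
g=p.astype(int).sum(2)/3
C=cas(ray(np.c_[u.ravel(),v.ravel()],K,T,.024)).reshape(420,560,3)
def prof(C,x0,x1,y0,y1):
    k=(C[...,0]>x0)&(C[...,0]<x1)&(C[...,1]>y0)&(C[...,1]<y1)
    b=np.round(C[k][:,1]*500)*2
    return [(int(t),int(g[k][b==t].mean())) for t in np.unique(b)]
print("paper rear",prof(C,-.1,-.06,.09,.15)); print("paper front",prof(C,-.06,.06,-.225,-.18))
C66=cas(ray(np.c_[u.ravel(),v.ravel()],K,T,.066)).reshape(420,560,3)
print("plate top z66",prof(C66,-.03,.03,.12,.2))
C13=cas(ray(np.c_[u.ravel(),v.ravel()],K,T,.013)).reshape(420,560,3)
print("foot z13",prof(C13,-.03,.03,.15,.24))
print("glue",cas(ray([140,307],K,T,.092))," stapler",cas(ray([[119,217],[127,215],[134,267],[143,264]],K,T,.04)).round(3).tolist())
s=r.observe();R=rot(s['ee_rot']);print("tool axes in cassette\n",(R0.T@R.as_matrix()).round(3),"tips",r.tips_ahead,"tcp cas",cas(s['ee_pos']).round(4))
# desired: tool y down... find which axis points down
A=R0.T@R.as_matrix()
E
```

```text
paper rear [(90, 130), (92, 131), (94, 130), (96, 130), (98, 130), (100, 130), (102, 130), (104, 131), (106, 130), (108, 130), (110, 130), (112, 130), (114, 130), (116, 130), (118, 130), (120, 127), (122, 115), (124, 52), (126, 20), (128, 23), (130, 22), (132, 22), (134, 22), (136, 22), (138, 22), (140, 22), (142, 23), (144, 22), (146, 23), (148, 22), (150, 22)]
paper front [(-224, 53), (-222, 28), (-220, 19), (-218, 11), (-216, 8), (-214, 13), (-212, 26), (-210, 15), (-208, 26), (-206, 62), (-204, 83), (-202, 107), (-200, 131), (-198, 131), (-196, 131), (-194, 131), (-192, 131), (-190, 131), (-188, 130), (-186, 131), (-184, 131), (-182, 131), (-180, 131)]
plate top z66 [(120, 25), (122, 29), (124, 29), (126, 27), (128, 27), (130, 28), (132, 28), (134, 28), (136, 27), (138, 28), (140, 26), (142, 27), (144, 25), (146, 27), (148, 28), (150, 29), (152, 27), (154, 22), (156, 25), (158, 25), (160, 30), (162, 45), (164, 43), (166, 39), (168, 77), (170, 72), (172, 51), (174, 70), (176, 73), (178, 73), (180, 73), (182, 73), (184, 74), (186, 70), (188, 62), (190, 26), (192, 27), (194, 24), (196, 25), (198, 25), (200, 26)]
foot z13 [(150, 28), (152, 25), (154, 25), (156, 26), (158, 26), (160, 26), (162, 22), (164, 25), (166, 25), (168, 29), (170, 39), (172, 47), (174, 37), (176, 61), (178, 79), (180, 53), (182, 64), (184, 75), (186, 75), (188, 74), (190, 74), (192, 74), (194, 74), (196, 71), (198, 51), (200, 24), (202, 24), (204, 25), (206, 25), (208, 24), (210, 24), (212, 24), (214, 23), (216, 16), (218, 7), (220, 11), (222, 27), (224, 44), (226, 86), (228, 95), (230, 95), (232, 95), (234, 95), (236, 95), (238, 94), (240, 95)]
glue [[-0.13955244  0.28870654  0.092     ]]  stapler [[0.09, 0.315, 0.04], [0.091, 0.294, 0.04], [-0.041, 0.3, 0.04], [-0.038, 0.276, 0.04]]
tool axes in cassette
 [[-0.988 -0.     0.153]
 [-0.153  0.002 -0.988]
 [ 0.    -1.    -0.002]] tips 0.025 tcp cas [-0.4529 -0.5768  0.2555]
```

The guide is now at about q = 0.007: the back of its plate is at cassette y ≈ 171.5 mm and has to end at about 135.5. I'll close the fingers and turn the tool so the jaw axis lies across the cassette. Then I'll push with the flat sides of the closed fingers.

```bash
python3 -m crank '[[-32.7,0,-28,0,-42,0],[-32.7,0,-28,0,-42,0],[-32.7,0,-28,0,-42,0],[-32.7,0,-28,0,-42,0],[-32.7,0,-28,0,-42,0],[-32.7,0,-28,0,-42,0],[-32.7,0,-28,0,-42,0],[-32.7,0,-28,0,-42,0],[-32.7,0,-28,0,-42,0],[-32.7,0,-28,0,-42,0]]' 0 20
cat > w.py <<'E'
# shift in tool axes (cm) and turn (deg) to a cassette point, jaws along cassette x
from h import *; from workcell import r; import sys
s=r.observe();M=rot(s['ee_rot']).as_matrix();t=np.array([float(x) for x in sys.argv[1:4]])/1000
W=O+R0@t; D=np.c_[ey,-ez,-ex] if 0 else np.c_[-ey,-ez,ex]
D[:,0]=np.cross(D[:,1],D[:,2])
print("t",round(s['time_s'],2),"cas mm",(cas(s['ee_pos'])*1000).round(1),"shift cm",(M.T@(W-s['ee_pos'])*100).round(2),"turn",np.degrees(Rn.from_matrix(M.T@D).as_rotvec()).round(1),"F cas",(s['force']@R0).round(2),"w",round(s['gripper_width'],4),"tips",r.tips_ahead)
E
python3 w.py 0 200 140
```

```text
time_s: 0.93
ee_pos: [0.4138, -0.2319, 0.2562]
ee_rot: [0.357, -0.357, 0.61, -0.61]
force: [1.0, -0.0, -0.6]
gripper_width: -0.0003
t 0.93 cas mm [-180.9 -259.3  256.2] shift cm [-47.03  11.62 -15.02] turn [  0.  -39.2   0. ] F cas [ 1.   -0.17 -0.6 ] w -0.0003 tips 0.025
```

```bash
python3 -m crank '[[-47,6,-15,0,-39.2,0],[-47,6,-15,0,-39.2,0],[-47,6,-15,0,-39.2,0],[-47,6,-15,0,-39.2,0],[-47,6,-15,0,-39.2,0],[-47,6,-15,0,-39.2,0],[-47,6,-15,0,-39.2,0],[-47,6,-15,0,-39.2,0],[-47,6,-15,0,-39.2,0],[-47,6,-15,0,-39.2,0]]'
python3 w.py 0 200 100
```

```text
time_s: 1.77
ee_pos: [0.4963, 0.1734, 0.2054]
ee_rot: [-0.541, 0.542, -0.455, 0.455]
force: [0.9, -0.9, -0.2]
gripper_width: -0.0003
t 1.77 cas mm [-29.9 125.7 205.4] shift cm [-7.43 10.54  2.99] turn [0. 0. 0.] F cas [ 0.74 -1.02 -0.22] w -0.0003 tips 0.025
```

```bash
python3 -m crank '[[-4,2,1.5,0,0,0],[-7.4,4,3,0,0,0],[-7.4,8,3,0,0,0],[-7.4,10.5,3,0,0,0],[-7.4,10.5,3,0,0,0],[-7.4,10.5,3,0,0,0]]'
python3 w.py 0 200 61
python3 - <<'E'
from workcell import r
import cv2,numpy as np
for n in("wrist","scene"):
    p,d=r.camera(n);np.savez(f"pics/{n}2.npz",p=p,d=d,**r.get_calibration(n))
    if n=="scene":p=cv2.resize(p[150:300,340:480],None,fx=4,fy=4,interpolation=cv2.INTER_CUBIC)
    cv2.imwrite(f"pics/{n}2.png",np.clip(p[:,:,::-1].astype(float)*1.6,0,255).astype(np.uint8))
E
```

```text
time_s: 2.27
ee_pos: [0.5121, 0.2487, 0.0999]
ee_rot: [-0.54, 0.543, -0.455, 0.455]
force: [-0.3, 0.3, 0.4]
gripper_width: -0.0002
t 2.27 cas mm [ -1.2 197.2  99.9] shift cm [-0.29  3.89  0.14] turn [0.2 0.  0.1] F cas [-0.25  0.33  0.43] w -0.0002 tips 0.025
```

View pics/wrist2.png

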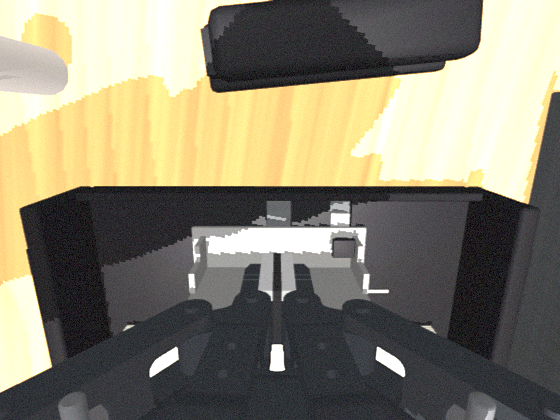

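View pics/scene2.png

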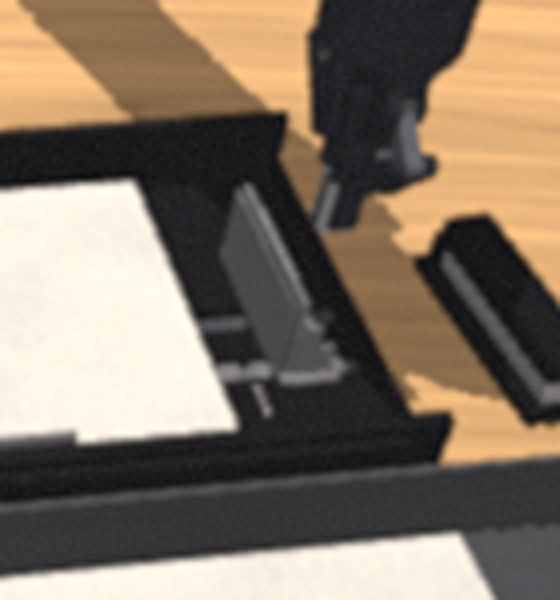

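The wrist view shows the closed fingers at column 277, centred on the guide's foot (columns 190 to 367). The latch head is at (343,246) and the 356 mm line at (378,291). The scene crop shows the fingertips hovering behind the plate. I'll descend to pushing height.

```bash
python3 -m crank '[[0,2,0.1,0,0,0],[0,3.6,0.1,0,0,0],[0,3.9,0.1,0,0,0],[0,3.9,0.1,0,0,0]]'; python3 w.py 0 184 61
python3 -m crank '[[0.3,0,0,0,0,0],[0.6,0,0,0,0,0],[0.9,0,0,0,0,0],[1.1,0,0,0,0,0],[1.1,0,0,0,0,0]]'; python3 w.py 0 184 61
```

```text
time_s: 2.7
ee_pos: [0.5147, 0.2494, 0.0629]
ee_rot: [0.541, -0.541, 0.455, -0.455]
force: [0.1, -0.1, 0.9]
gripper_width: 0.0003
t 2.7 cas mm [  1.4 197.4  62.9] shift cm [ 1.34  0.19 -0.14] turn [-0.1 -0.   0. ] F cas [ 0.13 -0.08  0.94] w 0.0003 tips 0.025
time_s: 3.12
ee_pos: [0.5166, 0.2379, 0.0624]
ee_rot: [0.541, -0.541, 0.455, -0.456]
force: [0.2, -0.5, 0.3]
gripper_width: 0.0
t 3.12 cas mm [  1.3 185.8  62.4] shift cm [ 0.18  0.14 -0.13] turn [-0.  -0.1  0. ] F cas [ 0.08 -0.49  0.27] w 0.0 tips 0.025
```

```bash
for i in 1; do python3 -m crank '[[0.1,0,-0.1,0,0,0],[0.2,0,-0.1,0,0,0],[0.3,0,-0.1,0,0,0]]'>/dev/null; python3 w.py 0 184 61
python3 -m crank '[[0.1,0,0,0,0,0],[0.2,0,0,0,0,0],[0.3,0,0,0,0,0]]'>/dev/null; python3 w.py 0 184 61
python3 -m crank '[[0.1,0,0,0,0,0],[0.2,0,0,0,0,0],[0.3,0,0,0,0,0]]'>/dev/null; python3 w.py 0 184 61
python3 -m crank '[[0.1,0,0,0,0,0],[0.2,0,0,0,0,0],[0.3,0,0,0,0,0]]'>/dev/null; python3 w.py 0 184 61; done
```

```text
t 3.37 cas mm [ -0.2 184.   62. ] shift cm [-0.    0.1   0.02] turn [ 0.  0. -0.] F cas [ 0.02 -0.15  0.13] w -0.0003 tips 0.025
t 3.62 cas mm [-1.000e-01  1.811e+02  6.190e+01] shift cm [-0.29  0.09  0.01] turn [-0.  0. -0.] F cas [-0.69  2.53 -0.65] w -0.0 tips 0.025
t 3.87 cas mm [-1.000e-01  1.792e+02  6.200e+01] shift cm [-0.48  0.1   0.01] turn [-0.   0.1 -0.1] F cas [-0.55  3.67 -1.57] w 0.0002 tips 0.025
t 4.12 cas mm [-1.000e-01  1.752e+02  6.190e+01] shift cm [-0.88  0.09  0.01] turn [-0.  0. -0.] F cas [-0.17  2.77 -2.65] w 0.0 tips 0.025
```

```bash
python3 -m crank '[[0.05,0,0,0,0,0],[0.1,0,0,0,0,0]]'>/dev/null; python3 w.py 0 184 61
python3 -m crank '[[0.05,0,0,0,0,0],[0.1,0,0,0,0,0]]'>/dev/null; python3 w.py 0 184 61
python3 -m crank '[[0.05,0,0,0,0,0],[0.1,0,0,0,0,0]]'>/dev/null; python3 w.py 0 184 61
python3 -m crank '[[0.05,0,0,0,0,0],[0.1,0,0,0,0,0]]'>/dev/null; python3 w.py 0 184 61
python3 -m crank '[[0.05,0,0,0,0,0],[0.1,0,0,0,0,0]]'>/dev/null; python3 w.py 0 184 61
```

```text
t 4.28 cas mm [ -0.  172.7  61.9] shift cm [-1.13  0.09  0.  ] turn [ 0.  -0.   0.1] F cas [-0.85 -0.32  0.51] w 0.0 tips 0.025
t 4.45 cas mm [ -0.  171.3  62. ] shift cm [-1.27  0.09  0.  ] turn [ 0.  -0.1  0.1] F cas [-0.16 -0.06 -0.37] w -0.0003 tips 0.025
t 4.62 cas mm [ -0.  171.2  62. ] shift cm [-1.28  0.1   0.  ] turn [ 0.  -0.   0.1] F cas [0.4  0.82 0.  ] w 0.0001 tips 0.025
t 4.78 cas mm [-1.000e-01  1.706e+02  6.200e+01] shift cm [-1.34  0.1   0.01] turn [-0.  0.  0.] F cas [ 1.21 -0.96  0.55] w -0.0 tips 0.025
t 4.95 cas mm [-1.000e-01  1.699e+02  6.200e+01] shift cm [-1.41  0.1   0.01] turn [ 0.  0. -0.] F cas [-0.22  1.65 -0.17] w 0.0 tips 0.025
```

```bash
for i in 1; do
python3 -m crank '[[0.05,0,0,0,0,0],[0.1,0,0,0,0,0]]'>/dev/null; python3 w.py 0 184 61
python3 -m crank '[[0.05,0,0,0,0,0],[0.1,0,0,0,0,0]]'>/dev/null; python3 w.py 0 184 61
python3 -m crank '[[0.05,0,0,0,0,0],[0.1,0,0,0,0,0]]'>/dev/null; python3 w.py 0 184 61
python3 -m crank '[[0.05,0,0,0,0,0],[0.1,0,0,0,0,0]]'>/dev/null; python3 w.py 0 184 61
python3 -m crank '[[0.05,0,0,0,0,0],[0.1,0,0,0,0,0]]'>/dev/null; python3 w.py 0 184 61
python3 -m crank '[[0.05,0,0,0,0,0],[0.1,0,0,0,0,0]]'>/dev/null; python3 w.py 0 184 61
done
```

```text
t 5.12 cas mm [-1.000e-01  1.697e+02  6.200e+01] shift cm [-1.43  0.1   0.01] turn [-0.   0.1 -0.1] F cas [ 0.02  2.79 -0.99] w -0.0001 tips 0.025
t 5.28 cas mm [-1.000e-01  1.695e+02  6.200e+01] shift cm [-1.45  0.11  0.01] turn [-0.   0.1 -0.1] F cas [-0.14  4.81 -0.72] w 0.0002 tips 0.025
t 5.45 cas mm [-1.000e-01  1.693e+02  6.200e+01] shift cm [-1.47  0.11  0.01] turn [-0.   0.1 -0.2] F cas [-0.65  5.45 -2.19] w 0.0001 tips 0.025
t 5.62 cas mm [-1.000e-01  1.692e+02  6.210e+01] shift cm [-1.48  0.12  0.01] turn [-0.1  0.1 -0.3] F cas [-0.49  7.76 -2.64] w 0.0002 tips 0.025
t 5.78 cas mm [-1.00e-01  1.69e+02  6.21e+01] shift cm [-1.5   0.12  0.01] turn [-0.1  0.2 -0.4] F cas [-1.58  9.59 -3.19] w -0.0001 tips 0.025
t 5.95 cas mm [-1.000e-01  1.685e+02  6.210e+01] shift cm [-1.55  0.12  0.01] turn [-0.1  0.2 -0.4] F cas [-0.7   9.15 -3.23] w -0.0 tips 0.025
```

```bash
for i in 1; do
python3 -m crank '[[0.05,0,0,0,0,0],[0.1,0,0,0,0,0]]'>/dev/null; python3 w.py 0 184 61
python3 -m crank '[[0.05,0,0,0,0,0],[0.1,0,0,0,0,0]]'>/dev/null; python3 w.py 0 184 61
python3 -m crank '[[0.05,0,0,0,0,0],[0.1,0,0,0,0,0]]'>/dev/null; python3 w.py 0 184 61
python3 -m crank '[[0.05,0,0,0,0,0],[0.1,0,0,0,0,0]]'>/dev/null; python3 w.py 0 184 61
python3 -m crank '[[0.05,0,0,0,0,0],[0.1,0,0,0,0,0]]'>/dev/null; python3 w.py 0 184 61
done
```

```text
t 6.12 cas mm [-1.000e-01  1.675e+02  6.210e+01] shift cm [-1.64  0.12  0.01] turn [-0.1  0.2 -0.4] F cas [-0.68  9.04 -3.53] w -0.0001 tips 0.025
t 6.28 cas mm [-1.000e-01  1.648e+02  6.200e+01] shift cm [-1.92  0.11  0.02] turn [-0.   0.2 -0.2] F cas [ 0.06  4.89 -0.77] w -0.0003 tips 0.025
t 6.45 cas mm [-1.000e-01  1.616e+02  6.200e+01] shift cm [-2.24  0.1   0.01] turn [-0.   0.1 -0. ] F cas [-0.01  3.32 -1.13] w 0.0002 tips 0.025
t 6.62 cas mm [-1.000e-01  1.596e+02  6.200e+01] shift cm [-2.44  0.1   0.01] turn [0. 0. 0.] F cas [ 0.    3.06 -0.2 ] w 0.0002 tips 0.025
t 6.78 cas mm [ -0.  158.5  62. ] shift cm [-2.56  0.1   0.  ] turn [-0. -0.  0.] F cas [-1.39  2.24 -0.13] w 0.0003 tips 0.025
```

Out of the 356 notch. The next drop should come at TCP y ≈ 147 to 148.

```bash
for i in 1; do
python3 -m crank '[[0.1,0,0,0,0,0],[0.2,0,0,0,0,0],[0.3,0,0,0,0,0]]'>/dev/null; python3 w.py 0 184 61
python3 -m crank '[[0.1,0,0,0,0,0],[0.2,0,0,0,0,0],[0.3,0,0,0,0,0]]'>/dev/null; python3 w.py 0 184 61
python3 -m crank '[[0.05,0,0,0,0,0],[0.1,0,0,0,0,0]]'>/dev/null; python3 w.py 0 184 61
python3 -m crank '[[0.05,0,0,0,0,0],[0.1,0,0,0,0,0]]'>/dev/null; python3 w.py 0 184 61
python3 -m crank '[[0.05,0,0,0,0,0],[0.1,0,0,0,0,0]]'>/dev/null; python3 w.py 0 184 61
done
```

```text
t 7.03 cas mm [-1.000e-01  1.558e+02  6.200e+01] shift cm [-2.82  0.1   0.01] turn [-0.  0.  0.] F cas [-0.53  3.04  0.72] w 0.0001 tips 0.025
t 7.28 cas mm [ -0.  152.8  62. ] shift cm [-3.12  0.1   0.  ] turn [-0.  0.  0.] F cas [-0.39  3.68  0.08] w -0.0002 tips 0.025
t 7.45 cas mm [ -0.  151.6  62. ] shift cm [-3.24  0.1   0.  ] turn [-0.  0.  0.] F cas [-0.79  1.62  0.2 ] w 0.0003 tips 0.025
t 7.62 cas mm [-1.000e-01  1.507e+02  6.200e+01] shift cm [-3.33  0.1   0.01] turn [0. 0. 0.] F cas [-0.62  3.84 -0.11] w 0.0001 tips 0.025
t 7.78 cas mm [-1.000e-01  1.498e+02  6.200e+01] shift cm [-3.42  0.1   0.01] turn [-0.  0.  0.] F cas [-1.31  2.51  0.02] w 0.0003 tips 0.025
```

Half-millimetre rows, one call at a time, watching for the dip.

```bash
for i in 1; do
python3 -m crank '[[0.04,0,0,0,0,0],[0.05,0,0,0,0,0]]'>/dev/null; python3 w.py 0 184 61
python3 -m crank '[[0.04,0,0,0,0,0],[0.05,0,0,0,0,0]]'>/dev/null; python3 w.py 0 184 61
python3 -m crank '[[0.04,0,0,0,0,0],[0.05,0,0,0,0,0]]'>/dev/null; python3 w.py 0 184 61
python3 -m crank '[[0.04,0,0,0,0,0],[0.05,0,0,0,0,0]]'>/dev/null; python3 w.py 0 184 61
python3 -m crank '[[0.04,0,0,0,0,0],[0.05,0,0,0,0,0]]'>/dev/null; python3 w.py 0 184 61
done
```

```text
t 7.95 cas mm [-1.000e-01  1.491e+02  6.200e+01] shift cm [-3.49  0.1   0.01] turn [0. 0. 0.] F cas [-0.57  3.45  1.32] w 0.0002 tips 0.025
t 8.12 cas mm [-1.000e-01  1.484e+02  6.200e+01] shift cm [-3.56  0.09  0.01] turn [ 0. -0.  0.] F cas [-1.09  1.67  1.  ] w -0.0001 tips 0.025
t 8.28 cas mm [ -0.  147.6  62. ] shift cm [-3.64  0.09  0.  ] turn [ 0.  -0.   0.1] F cas [-0.88  0.38  0.56] w 0.0005 tips 0.025
t 8.45 cas mm [-1.000e-01  1.468e+02  6.190e+01] shift cm [-3.72  0.08  0.01] turn [ 0.  -0.   0.1] F cas [ 0.13 -0.04 -0.43] w 0.0 tips 0.025
t 8.62 cas mm [-1.000e-01  1.467e+02  6.190e+01] shift cm [-3.73  0.08  0.01] turn [ 0.  -0.   0.1] F cas [ 0.26  0.12 -0.6 ] w -0.0001 tips 0.025
```

The force dipped to zero at TCP y ≈ 148, where the 330 notch was expected. A gentle advance to touch, under about 3 N, will confirm the guide sits at the notch's middle (about 143.8).

```bash
for i in 1; do
python3 -m crank '[[0.05,0,0,0,0,0],[0.1,0,0,0,0,0]]'>/dev/null; python3 w.py 0 184 61
python3 -m crank '[[0.05,0,0,0,0,0],[0.1,0,0,0,0,0]]'>/dev/null; python3 w.py 0 184 61
python3 -m crank '[[0.04,0,0,0,0,0],[0.05,0,0,0,0,0]]'>/dev/null; python3 w.py 0 184 61
python3 -m crank '[[0.0,0,0,0,0,0],[0.0,0,0,0,0,0]]'>/dev/null; python3 w.py 0 184 61
done
```

```text
t 8.78 cas mm [-1.000e-01  1.462e+02  6.200e+01] shift cm [-3.78  0.09  0.01] turn [0. 0. 0.] F cas [ 1.2  -0.17 -0.02] w -0.0003 tips 0.025
t 8.95 cas mm [-1.000e-01  1.452e+02  6.200e+01] shift cm [-3.88  0.09  0.01] turn [0. 0. 0.] F cas [0.63 0.67 0.29] w -0.0006 tips 0.025
t 9.12 cas mm [-1.000e-01  1.447e+02  6.200e+01] shift cm [-3.93  0.1   0.01] turn [-0.  0.  0.] F cas [-0.46  0.09 -0.28] w -0.0 tips 0.025
t 9.28 cas mm [-1.000e-01  1.449e+02  6.200e+01] shift cm [-3.91  0.1   0.01] turn [-0.  0.  0.] F cas [-0.24 -0.05 -0.3 ] w -0.0003 tips 0.025
```

```bash
for i in 1; do
python3 -m crank '[[0.04,0,0,0,0,0],[0.08,0,0,0,0,0]]'>/dev/null; python3 w.py 0 184 61
python3 -m crank '[[0.04,0,0,0,0,0],[0.05,0,0,0,0,0]]'>/dev/null; python3 w.py 0 184 61
python3 -m crank '[[0.04,0,0,0,0,0],[0.05,0,0,0,0,0]]'>/dev/null; python3 w.py 0 184 61
done
```

```text
t 9.45 cas mm [-1.000e-01  1.441e+02  6.200e+01] shift cm [-3.99  0.1   0.01] turn [-0.  0.  0.] F cas [-0.05  0.46  0.07] w 0.0002 tips 0.025
t 9.62 cas mm [-1.000e-01  1.439e+02  6.200e+01] shift cm [-4.01  0.1   0.01] turn [-0.  0. -0.] F cas [-0.56  0.39  0.19] w -0.0002 tips 0.025
t 9.78 cas mm [ -0.  143.7  62. ] shift cm [-4.03  0.11  0.01] turn [-0.   0.  -0.1] F cas [-0.26  1.97  0.1 ] w -0.0001 tips 0.025
```

The fingers touch at 143.8, exactly 26 mm past the first notch's middle, so the guide is seated. Now I'll retreat backwards, then up and clear.

```bash
python3 -m crank '[[-1,0,0,0,0,0],[-2.5,0,0,0,0,0],[-3,-1,0,0,0,0],[-3,-4,0,0,0,0],[-3,-8,0,0,0,0],[-3,-12,0,0,0,0],[-3,-14,0,0,0,0]]'; python3 w.py -350 150 250
```

```text
time_s: 10.37
ee_pos: [0.5186, 0.2264, 0.207]
ee_rot: [0.543, -0.54, 0.454, -0.456]
force: [0.9, 0.1, 0.1]
gripper_width: -0.0001
t 10.37 cas mm [  1.3 174.1 207. ] shift cm [  2.38  -4.5  -35.11] turn [-0.3  0.  -0.1] F cas [ 0.87 -0.01  0.12] w -0.0001 tips 0.025
```

```bash
python3 -m crank '[[-4,-2,0,0,0,0],[-8,-4,0,0,0,0],[-12,-4,0,0,0,0],[-16,-4,0,0,0,0],[-20,-4,0,0,0,0],[-24,-4,0,0,0,0],[-24,-4,0,0,0,0],[-24,-4,0,0,0,0]]'
python3 - <<'E'
from workcell import r
from h import *
for n in("top","scene"):
    p,d=r.camera(n);c=r.get_calibration(n);np.savez(f"pics/{n}3.npz",p=p,d=d,**c)
    q=p[130:310,110:350] if n=="top" else p[160:290,310:490]
    cv2.imwrite(f"pics/{n}3.png",np.clip(cv2.resize(q,None,fx=3.3 if n=="top" else 4.4,fy=3.3 if n=="top" else 4.4,interpolation=cv2.INTER_CUBIC)[:,:,::-1].astype(float)*1.8,0,255).astype(np.uint8))
    if n=="top":
        K,T=c["K"],c["T"];v,u=np.mgrid[0:420,0:560];g=p.astype(int).sum(2)/3
        def prof(z,x0,x1,y0,y1):
            C=cas(ray(np.c_[u.ravel(),v.ravel()],K,T,z)).reshape(420,560,3)
            k=(C[...,0]>x0)&(C[...,0]<x1)&(C[...,1]>y0)&(C[...,1]<y1);b=np.round(C[k][:,1]*500)*2
            return [(int(t),int(g[k][b==t].mean())) for t in np.unique(b)]
        print("foot",prof(.013,-.03,.03,.14,.19));print("paper rear",prof(.024,-.1,-.06,.114,.132));print("front",prof(.024,-.06,.06,-.21,-.195))
        o=np.load("pics/top0.npz")["p"].astype(int);df=(np.abs(o-p).sum(2)>60).astype(np.uint8)
        df=cv2.morphologyEx(df,cv2.MORPH_OPEN,np.ones((3,3)));print(cv2.connectedComponentsWithStats(df)[2])
E
```

```text
time_s: 11.03
ee_pos: [0.4733, 0.465, 0.2425]
ee_rot: [0.543, -0.542, 0.454, -0.453]
force: [0.6, -1.2, -0.5]
gripper_width: 0.0003
foot [(140, 62), (142, 45), (144, 63), (146, 78), (148, 78), (150, 77), (152, 77), (154, 78), (156, 77), (158, 74), (160, 65), (162, 25), (164, 27), (166, 27), (168, 25), (170, 25), (172, 27), (174, 26), (176, 27), (178, 24), (180, 26), (182, 26), (184, 26), (186, 26), (188, 26), (190, 27)]
paper rear [(114, 133), (116, 133), (118, 133), (120, 130), (122, 118), (124, 54), (126, 22), (128, 24), (130, 24), (132, 24)]
front [(-210, 14), (-208, 27), (-206, 64), (-204, 84), (-202, 109), (-200, 134), (-198, 134), (-196, 134)]
[[     0      0    560    420 205702]
 [   184    219      3      3      9]
 [   188    218      3      3      9]
 [   170    221      9      9     51]
 [   186    223      5      4     19]
 [   194    222      4      3     12]
 [   181    224      4      5     17]
 [   186    228     18     34    287]
 [     0    231     72     32   1330]
 [   172    231     17     34    288]
 [     3    255    232    165  20479]
 [     0    266      5     17     64]
 [    48    267      5      5     25]
 [    37    268      6      5     28]
 [    50    277      4      3     12]
 [     2    284      4     10     35]
 [    60    284      3      3      9]
 [    63    291      3      4     12]
 [    46    294      4      9     35]
 [   427    337     84     56   2402]
 [   290    364    146     56   3658]
 [   533    382     27     28    596]
 [   235    408      3      3      9]
 [   235    412     10      8     66]
 [   246    415     13      5     46]]
```

View pics/top3.png

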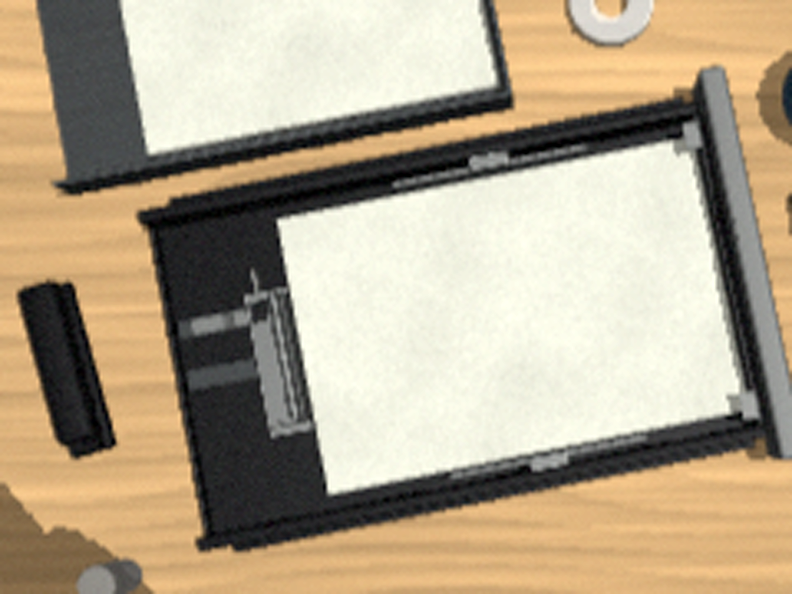

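View pics/scene3.png

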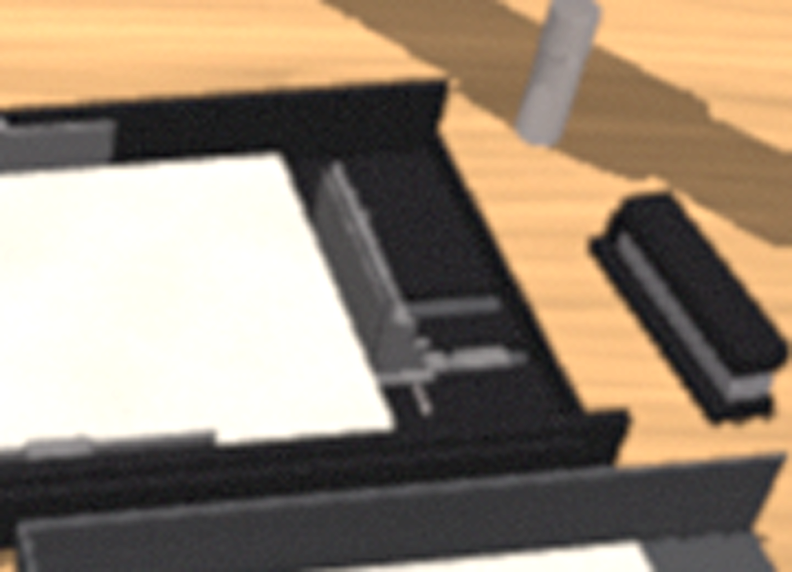

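The top view shows the guide right behind the loaded paper, around (290,360), with its foot's rear edge at cassette y ≈ 161 mm. The scene view agrees, with the 356 mm line now behind the face. The stacks, stapler, tape and glue stick are unmoved, so I'll hand in.

```bash
python3 -c "
from workcell import r
print(r.hand_in())"
```

```text
the job is handed in; nothing more can be done
None
```

I pushed the end guide to the 330 mm notch with closed fingertips, backed off and handed the job in at about 11 s. The robot was clear of everything.

- **Which stack:** the stack in the cassette measured about 327 mm and the one in the tray about 278 mm. So the loaded one is stack_long, which belongs in the 330 mm notch (travel 0.043).
- **The push:** the latch dropped into the 356 mm notch, and pushing on out of it took about 9.6 N. It dropped again about 26 mm further on. A last light touch of about 2 N met the guide at TCP y = 143.8 mm. That is exactly 26 mm past where the fingers met it in the 356 mm notch, matching the spacing from 0.017 to 0.043.
- **Final views:** the guide stands right behind the paper. The loaded stack's edges read the same as before the push, and I saw no change in the things near the guide.
- **Small disagreement:** camera readings along the cassette were 1 to 2 mm off nominal (paper rear edge at 124 mm instead of 125, plate back at about 134 mm instead of 135.5). That is within the calibration error.

I did not measure the latch's height or the 2 mm gap to the paper directly. I judged the latch seated from the force dip and the position.

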